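# Put the mixed-up burner caps back on their own burners

## Task

After the wash the three caps of the gas hob were put back on the wrong burners. Swap them round so that every cap sits on the burner of its own size, turned so that its notch takes the white ignition pin and it rests fully down and level; set a cap aside on a bare part of the hob or worktop while you do it. Leave the mug and the jars beside the hob where they are.

Things in the scene. Friction and masses are not known exactly. Their poses are not given: they have to be found in the camera images.
- cap_small_centre (a point): the small burner cap: round, 36 mm wide, 27 mm tall, upright aluminium wall, black lid; round its foot a flange 54 mm wide, 4 mm thick, with one notch 11 mm wide; hollow below (29 mm bore, 22 mm deep). Point: its centre, 13.5 mm above its underside; x points to the notch, z up. About 90 g. It starts on top of the medium burner's boss, turned anyhow.
- cap_medium_centre (a point): the medium burner cap: round, 52 mm wide, 27 mm tall, upright aluminium wall, black lid; round its foot a flange 70 mm wide, 4 mm thick, with one notch 11 mm wide; hollow below (45 mm bore, 22 mm deep). Point: its centre, 13.5 mm above its underside; x points to the notch, z up. About 150 g. It starts on top of the large burner's boss, turned anyhow.
- cap_large_centre (a point): the large burner cap: round, 67 mm wide, 27 mm tall, upright aluminium wall, black lid; round its foot a flange 85 mm wide, 4 mm thick, with one notch 11 mm wide; hollow below (60 mm bore, 22 mm deep). Point: its centre, 13.5 mm above its underside; x points to the notch, z up. About 220 g. It starts over the small burner's boss, turned anyhow.
- burner_small: the small burner, fixed in the hob: black dish, 90 mm wide, with a brass boss 25 mm wide, 14 mm high, bevelled on top, and an upright white pin, 4.4 mm thick, 16 mm high, 23 mm from the centre. Origin: centre of the dish's underside; x points to the pin, z up. Caps seat on the dish's face, 4 mm up (seated cap's centre 17.5 mm up), with 2 mm play round the boss and 3 mm each side of the pin. The large cap hides its boss and pin at first.
- burner_medium: the medium burner, fixed in the hob: black dish, 100 mm wide, with a brass boss 41 mm wide, 14 mm high, bevelled on top, and an upright white pin, 4.4 mm thick, 16 mm high, 31 mm from the centre. Origin: centre of the dish's underside; x points to the pin, z up. Caps seat on the dish's face, 4 mm up (seated cap's centre 17.5 mm up), with 2 mm play round the boss and 3 mm each side of the pin.
- burner_large: the large burner, fixed in the hob: black dish, 114 mm wide, with a brass boss 56 mm wide, 14 mm high, bevelled on top, and an upright white pin, 4.4 mm thick, 16 mm high, 38.5 mm from the centre. Origin: centre of the dish's underside; x points to the pin, z up. Caps seat on the dish's face, 4 mm up (seated cap's centre 17.5 mm up), with 2 mm play round the boss and 3 mm each side of the pin.
- hob: table-top gas hob with a plain grey steel top, 304 x 444 mm, 50 mm high, fixed, taps on the front. Origin: centre of its underside on the worktop; x to the back, y to the left, z up. The three burners sit in any order at (-65, 110), (-65, -110) and (62, 0) mm. Both back corners of the top, at (85, 150) and (85, -150) mm, are bare and flat, at 50 mm height, with room for a cap.
- mug_centre (a point): black and white tea mug, loose, 92 mm wide, 95 mm tall, left of the hob; point: its middle, half-way up. To be left alone.
- spice_centre (a point): spice jar with red lid, loose, 45 mm wide, 106 mm tall, right of the hob, the nearer of the two spice jars; point: its middle, half-way up. To be left alone.
- honey_centre (a point): honey jar with yellow lid, loose, 64 mm wide, 87 mm tall, right of the hob at the front; point: its middle, half-way up. To be left alone.
Things that resemble listed ones, but are neither listed nor needed, are in the scene too. Leave any orange or red look-alike of the part that bears cap_small_centre alone.

How it is judged:
At the end, for the whole second after the job is handed in: Each cap sits on the burner of its own size: centre within 4 mm of the burner's centre, fully down on the dish (height within 2 mm), level, its notch over the white pin, released and at rest (horizontal distance between cap_small_centre and burner_small below 0.004 m and z of cap_small_centre in the frame of burner_small between 0.0155 and 0.0195 m and angle between each of cap_small_centre, cap_medium_centre, cap_large_centre's own z axis and vertical below 0.06 rad and angle between the x axis of cap_small_centre and the x axis of burner_small, either way round below 0.25 rad and horizontal distance between cap_medium_centre and burner_medium below 0.004 m and z of cap_medium_centre in the frame of burner_medium between 0.0155 and 0.0195 m and angle between the x axis of cap_medium_centre and the x axis of burner_medium, either way round below 0.25 rad and horizontal distance between cap_large_centre and burner_large below 0.004 m and z of cap_large_centre in the frame of burner_large between 0.0155 and 0.0195 m and angle between the x axis of cap_large_centre and the x axis of burner_large, either way round below 0.25 rad and linear speed of each of cap_small, cap_medium, cap_large below 0.01 m/s); the robot touches nothing.
It fails at once if the mug or a jar beside the hob is shifted by more than 30 mm or knocked over (distance of any of mug_centre, spice_centre, honey_centre from where it was at the start of the episode above 0.03 m or angle between any of mug_centre, spice_centre, honey_centre's own z axis and vertical above 0.5 rad).
It also fails if it takes over 109 s, if anything falls off the work surface, if the arm or the gripper's body presses on something with over 40 N, if the wrist force passes 120 N, or if a joint passes its speed limit or range.

## Robot

A 6-joint arm with a two-finger parallel gripper is mounted at the origin on a cart in front of the work surface, level with it; the furniture and walls round the work are solid. World frame = base frame: x ahead of the robot, y to its left, z up, the work surface at z = 0. Lengths are in m, angles in rad, forces in N, time in s.
With the tool pointing down it reaches from about 0.375 to 0.9 m from the base axis. Payload 3.1 kg.
Tool frame: the origin (TCP) lies between the finger pads; the fingertips stand 8 mm ahead of it and the grasp point (between the pads) lies 11 mm behind it; z points along the fingers, y is the line along which they close (so a half turn about z gives the same grasp; the last joint's range is limited). The gripper opens to 85 mm and grips with 20 to 120 N. Pads are 22 mm wide; open, the fingers measure 114 mm over their backs; the gripper's body (76 mm by 85 mm) begins 54 mm behind the grasp point. The pads swing forward as they close: fully open they stand 13 mm farther back than shut.
Start: joints at [0.977, 0.527, 1.433, -0, 1.181, -0.178], TCP at [0.252, 0.572, 0.239] pointing down, gripper open.
Joint ranges: [-3.08, 3.08], [-0.75, 2.2], [0.22, 2.44], [-1.43, 4.57], [0, 2.65], [-2.85, 2.85]. Speed limits (rad/s): [2.79, 2.79, 3.14, 3.14, 3.14, 3.14].

## Interface

Orientations are given as a unit quaternion [x, y, z, w].
In Python, from station import readout, cams, sign_off gives the robot as it stands.
- The arm moves only by the tool send_rows, never from a script. Its argument "commands" is text: rows parted by semicolons, each of 5 numbers parted by spaces: the finger opening in mm, from 0 to 85.4, then the shift along the tool's x, y, z each as a share of 0.02 m, from -1 to 1, then the turn about the tool's z as a share of 4 degrees, from -1 to 1. In form: grip dx dy dz spin; .... A call has 1 to 20 rows; each row shifts and turns the commanded pose from where the row before left it, along the tool's axes as they then stand; what a row does not reach is not made up. A row lasts 1/12 s, in which the tool goes at most 41.7 mm and 7.16 degrees, less where a joint would pass 70% of its speed; a pose out of reach is approached as far as the arm can. A call with a number of a shift or a turn outside -1 to 1 is refused whole. A call with a gripper value outside its range is refused whole. The fingers move at their own pace and stop on an object; "grip_force" is the grip in N (left out, the last holds). Time passes only in rows, so rows that do not move let the fingers close. It gives the time, the measured TCP pose, the force, the opening and the grip force at its end, in the units of the state.
- readout.sense(): the state, without advancing time (a new reading comes with each control period).
- cams.snapshot(name): name is "scene" or "side" or "wrist"; returns a dict with "pixels" (480x640x3 uint8, red, green, blue), "intrinsics" (3x3 intrinsics, pixels), "eye" and "rotation" of the camera in the world. Camera axes: x right, y down, z forward; pixel columns grow to the right and rows downward; lengths in m; the calibration is good to about 2 mm. A picture is of the moment at which its call begins. There is no depth.
- sign_off(): hands the job in; it is judged then, once.
The state is a dict: "t": time; "q": joint angles; "qd": joint speeds; "tau": joint torques, N m; "tcp_pos": TCP position; "tool_rot": TCP orientation; "force": force on the tool from outside, world axes, zero at the start; "ft_torque": the same for the moment, N m; "finger_gap": opening from 0.0 (shut) to 1.0 (fully open); "gripper_force": force on a finger pad.
Only numpy, scipy, OpenCV 4.12 (cv2) and the standard library are available. Lean on these libraries where they do the work, as an engineer would, in place of code of your own. Each camera call takes 0.05 s, during which the arm holds its last target. There are 200 camera calls.

## Working session

There is one attempt and no reset: what is moved stays moved. The work goes in short steps, Python scripts to look and compute and a tool call to move; the robot and the scene stay as the last step left them, time stands still between calls to the robot, and variables do not carry over. Pictures are saved under pics/ and viewed, at most 14 in all, crops included, and the job is handed in when it is done.

Besides the shell and the picture viewer there is one more tool, called after ">>>" by a JSON object that holds its "fn" and its "kwargs". send_rows: Moves the arm, as the interface text tells. Its arguments: {"type":"object","properties":{"commands":{"type":"string"},"grip_force":{"type":"number"}},"required":["commands"]}

```bash
mkdir -p pics; ls
python3 - <<'E'
from station import readout,cams
import cv2,numpy as np
s=readout.sense(); print(s)
for n in("scene","side","wrist"):
    d=cams.snapshot(n); cv2.imwrite(f"pics/{n}0.png",d["pixels"][:,:,::-1]); print(n,d["intrinsics"],d["eye"],d["rotation"])
E
```

```text
pics
{'t': 0.0, 'q': array([ 9.76493038e-01,  5.28496662e-01,  1.43386970e+00,  1.31469584e-05,
        1.18136318e+00, -1.78506687e-01]), 'qd': array([-0.00018934,  0.00028876,  0.00086302,  0.00103336, -0.00012456,
        0.00089829]), 'tau': array([ 9.21888641e-04, -4.42344153e+01, -1.78027189e+01, -2.25807339e-04,
        8.30949488e-03,  4.05235951e-06]), 'tcp_pos': array([0.25204073, 0.571193  , 0.23832521]), 'tool_rot': array([ 2.06406245e-01,  9.78465799e-01, -9.87378381e-04, -4.08285904e-04]), 'force': array([ 0.96960118, -0.66601698,  0.78925223]), 'ft_torque': array([ 0.02790804,  0.02405121, -0.04129324]), 'gripper_force': 0.0, 'finger_gap': 1.0038789196470344}
scene [[579.64420504   0.         319.24329615]
 [  0.         579.64420504 236.18776118]
 [  0.           0.           1.        ]] [ 0.13678099 -0.74512958  0.99171781] [ 0.90313576 -0.21190986  0.08285688 -0.36410814]
side [[493.72797873   0.         320.43306605]
 [  0.         493.72797873 237.08848808]
 [  0.           0.           1.        ]] [ 0.00383378 -0.85725306  0.93472218] [ 0.88026647 -0.21005153  0.11097096 -0.41072467]
wrist [[342.32939633   0.         319.57047514]
 [  0.         342.32939633 233.92349642]
 [  0.           0.           1.        ]] [0.19204961 0.59875923 0.37337483] [0.83071909 0.54127645 0.06985431 0.1097542 ]
```

View pics/scene0.png

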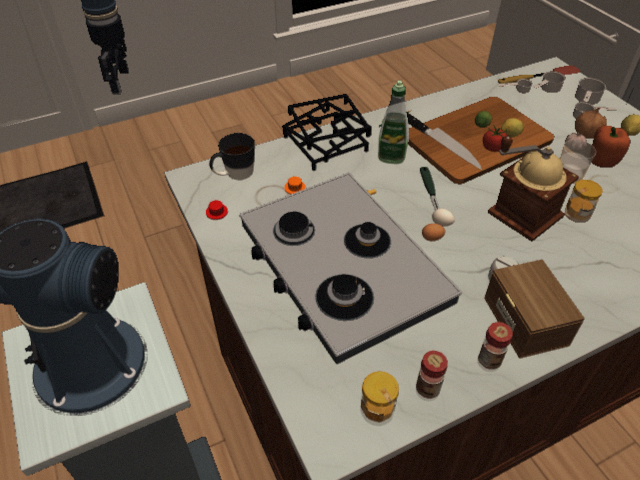

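View pics/wrist0.png

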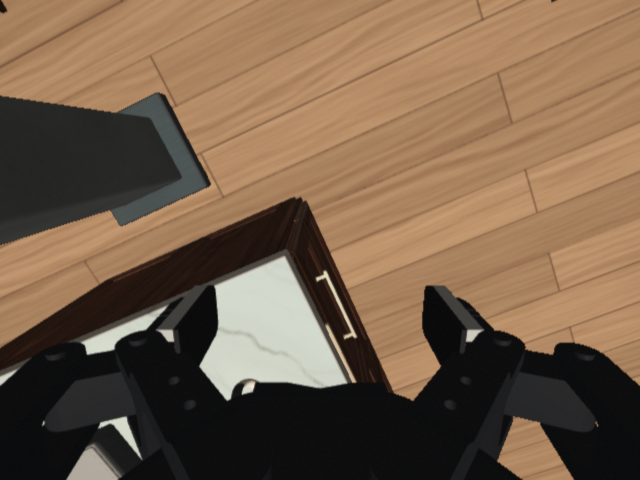

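The scene shows the hob with three grey, black-lidded caps: large at (294,226), small at (368,233) and medium at (345,290). The red (216,210) and orange (295,185) look-alikes are on the worktop to its left. The wrist view only shows the floor and the counter corner. Next I'll work out the rough positions.

```bash
cat > h.py <<'E'
import numpy as np, cv2
from scipy.spatial.transform import Rotation as R
from station import readout,cams
def snap(n,f=None):
    d=cams.snapshot(n)
    if f: cv2.imwrite(f"pics/{f}.png",d["pixels"][:,:,::-1])
    np.savez(f"pics/{f or n}.npz",**d); return d
def rot(d):
    r=np.asarray(d["rotation"]); return R.from_quat(r).as_matrix() if r.shape==(4,) else r
def back(d,uv,z):
    uv=np.atleast_2d(np.array(uv,float)); K=d["intrinsics"]
    v=(rot(d)@np.linalg.inv(K)@np.c_[uv,np.ones(len(uv))].T).T
    e=np.asarray(d["eye"]); z=np.broadcast_to(z,len(uv)); return e+v*((z-e[2])/v[:,2])[:,None]
def proj(d,P):
    P=np.atleast_2d(P); c=(rot(d).T@(P-d["eye"]).T); p=(d["intrinsics"]@c).T; return p[:,:2]/p[:,2:]
def tool():
    s=readout.sense(); M=R.from_quat(s["tool_rot"]).as_matrix(); return s,M
E
python3 - <<'E'
from h import *
np.set_printoptions(precision=4,suppress=True)
d=snap("scene","s1")
print(back(d,[(242,212),(348,178),(457,293),(333,348)],.05))
print(back(d,[(294,219),(368,228),(345,284)],[.08,.09,.09]))
print(back(d,[(236,150),(434,375),(380,400)],[.05,.05,.05]))
s,M=tool();print(M)
w=snap("wrist"); print("eye in tool",M.T@(w["eye"]-s["tcp_pos"])); print("cam rot in tool",M.T@rot(w))
E
```

```text
[[ 0.4064  0.2196  0.05  ]
 [ 0.687   0.2161  0.05  ]
 [ 0.7153 -0.204   0.05  ]
 [ 0.4266 -0.208   0.05  ]]
[[ 0.4941  0.1153  0.08  ]
 [ 0.6232  0.0079  0.09  ]
 [ 0.5042 -0.1084  0.09  ]]
[[ 0.4772  0.4477  0.05  ]
 [ 0.5655 -0.3417  0.05  ]
 [ 0.4517 -0.3409  0.05  ]]
[[-0.9148  0.4039 -0.0007]
 [ 0.4039  0.9148 -0.0011]
 [ 0.0002 -0.0013 -1.    ]]
eye in tool [ 0.0661  0.0007 -0.1349]
cam rot in tool [[-0.0004 -0.9661 -0.2583]
 [ 1.     -0.0002 -0.0009]
 [ 0.0008 -0.2583  0.9661]]
```

>>> {"fn": "send_rows", "kwargs": {"commands": "85 -1 -0.67 -0.1 0;85 -1 -0.67 -0.1 0;85 -1 -0.67 -0.1 0;85 -1 -0.67 -0.1 0;85 -1 -0.67 -0.1 0;85 -1 -0.67 -0.1 0;85 -1 -0.67 -0.1 0;85 -1 -0.67 -0.1 0;85 -1 -0.67 -0.1 0;85 -1 -0.67 -0.1 0;85 -1 -0.67 -0.1 0;85 -1 -0.67 -0.1 0;85 -1 -0.67 -0.1 0;85 -1 -0.67 -0.1 0;85 -1 -0.67 -0.1 0;85 -1 -0.67 -0.1 0;85 -1 -0.67 -0.1 0;85 -1 -0.67 -0.1 0;85 -1 -0.67 -0.1 0;85 -1 -0.67 -0.1 0"}}

```text
t: 1.92
tcp_pos: [0.5105, 0.1639, 0.2794]
tool_rot: [0.206, 0.978, -0.0, -0.0]
force: [-0.5, 0.1, 0.0]
finger_gap: 0.992
gripper_force: 0.0
```

>>> {"fn": "send_rows", "kwargs": {"commands": "85 -1 -0.67 -0.1 0;85 -1 -0.67 -0.1 0;85 -1 -0.67 -0.1 0;85 -1 -0.67 -0.1 0;85 -1 -0.67 -0.1 0;85 -1 -0.67 -0.1 0;85 -1 -0.67 -0.1 0;85 -1 -0.67 -0.1 0;85 0 0 0 -1;85 0 0 0 -1;85 0 0 0 -1;85 0 0 0 -1;85 0 0 0 -1;85 0 0 0 -1;85 0 0 0 0;85 0 0 0 0;85 0 0 0 0"}}

```text
t: 3.33
tcp_pos: [0.6131, 0.0023, 0.2952]
tool_rot: [-0.001, 1.0, 0.0, -0.0]
force: [-0.1, 0.3, 0.4]
finger_gap: 0.993
gripper_force: 0.0
```

Run:
```python
from h import *
d=snap("wrist","w1")
cv2.imwrite("pics/w1b.png",cv2.resize(d["pixels"][:,:,::-1],(800,600),interpolation=cv2.INTER_CUBIC))
```

```text
(no output)
```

View pics/w1b.png

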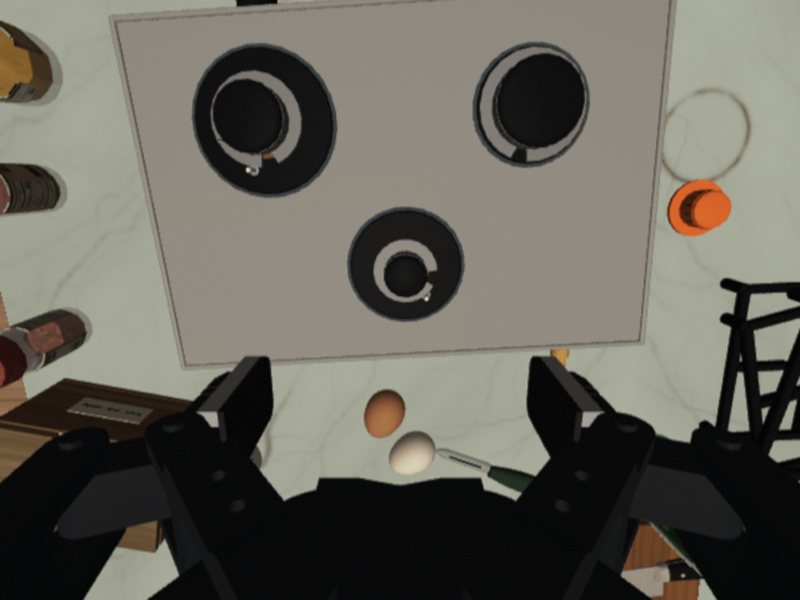

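The wrist view (800x600) shows all the dishes: large at (264,120) with its pin at (252,170), small at (531,104), and medium at (406,264) with its pin at (427,296). The notches are at about (268,157) on the medium cap, (519,155) on the large and (432,277) on the small. I'll measure these by code now.

```bash
cat >> h.py <<'E'
def circ(P,it=400,tol=.0012):
    """robust circle fit; returns c, r, inlier count"""
    rng=np.random.default_rng(0); best=None
    f=lambda Q:np.linalg.lstsq(np.c_[2*Q,np.ones(len(Q))],(Q**2).sum(1),rcond=None)[0]
    for _ in range(it):
        s=f(P[rng.choice(len(P),3,False)]); r=np.sqrt(max(s[2]+s[0]**2+s[1]**2,0))
        m=abs(np.hypot(*(P-s[:2]).T)-r)<tol
        if best is None or m.sum()>best.sum(): best=m
    for _ in range(5):
        s=f(P[best]); r=np.sqrt(s[2]+s[0]**2+s[1]**2); best=abs(np.hypot(*(P-s[:2]).T)-r)<tol
    return s[:2],r,best.sum()
def polar(d,c,z,rmax=.065,nr=260,na=720):
    """unrolled grey image about world point c on plane z: rows angle, cols radius"""
    a=np.arange(na)*2*np.pi/na; r=np.linspace(0,rmax,nr); A,Rr=np.meshgrid(a,r,indexing="ij")
    P=np.c_[(c[0]+Rr*np.cos(A)).ravel(),(c[1]+Rr*np.sin(A)).ravel(),np.full(A.size,z)]
    uv=proj(d,P).astype(np.float32).reshape(na,nr,2)
    return a,r,cv2.remap(cv2.cvtColor(d["pixels"],cv2.COLOR_RGB2GRAY),uv,None,cv2.INTER_LINEAR).astype(float)
def edge(d,c,z,r0,r1,sign):
    """per-angle radius of strongest edge (sign +1: brighter outward) -> world xy"""
    a,r,I=polar(d,c,z); g=np.gradient(cv2.GaussianBlur(I,(5,1),0),axis=1)*sign
    m=(r>r0)&(r<r1); k=np.argmax(g[:,m],1); rr=r[m][k]; ok=g[:,m].max(1)>2
    return np.c_[c[0]+rr*np.cos(a),c[1]+rr*np.sin(a)][ok]
E
python3 - <<'E'
from h import *
np.set_printoptions(precision=4,suppress=True)
d=dict(np.load("pics/w1.npz"))
px=.8*np.array([(264,120),(531,104),(406,264)]); rd=[.057,.045,.050]
C=[]
for p,r in zip(px,rd):
    c=back(d,p,.052)[0,:2]
    for _ in range(2): c,rr,n=circ(edge(d,c,.054,r-.008,r+.008,1))
    C.append(c); print("dish",c,rr,n)
C=np.array(C); H=np.array([(-.065,-.110),(-.065,.110),(.062,0)])
cm,hm=C.mean(0),H.mean(0); U,S,V=np.linalg.svd((H-hm).T@(C-cm)); Rm=V.T@U.T
print("hob yaw",np.arctan2(Rm[1,0],Rm[0,0]),"origin",cm-Rm@hm,"res",C-(cm+(H-hm)@Rm.T))
B=cm+(H-hm)@Rm.T; np.save("B.npy",B); print(B)
# caps
for nm,p,zb,rf,rw in (("med",(250,117),.064,.035,.026),("large",(540,101),.054,.0425,.0335),("small",(405,274),.064,.027,.018)):
  for dz in (0,.004):
    z=zb+dz
    c=back(d,.8*np.array(p),z+.027)[0,:2]
    for _ in range(3): c,rr,n=circ(edge(d,c,z+.004,rf-.006,rf+.006,-1))
    print(nm,"flange z",z,c,rr,n)
    try:
      l=c.copy()
      for _ in range(3): l,r2,n=circ(edge(d,l,z+.027,rw-.005,rw+.005,1))
      print("   lid",l,r2,n)
    except Exception as e: print(e)
  a,r,I=polar(d,c,z+.004); v=I[:,(r>rf-.004)&(r<rf-.0015)].mean(1); v=cv2.GaussianBlur(v[:,None],(1,9),0).ravel()
  print("   ",[(int(k/2),int(v[k])) for k in range(0,720,20)])
for p in ((252,170),(427,296)): print("pin",back(d,.8*np.array(p),.066))
E
```

```text
dish [ 0.5037 -0.1084] 0.05932409781178077 720
dish [0.4906 0.1095] 0.047433068369793045 457
dish [0.6229 0.0082] 0.052267419809455054 719
hob yaw 0.060344660105347274 origin [0.5617 0.0044] res [[ 0.0003  0.0009]
 [ 0.0004 -0.0009]
 [-0.0007 -0.    ]]
[[ 0.5035 -0.1093]
 [ 0.4902  0.1103]
 [ 0.6236  0.0082]]
med flange z 0.064 [ 0.5028 -0.1109] 0.03571025090211106 659
   lid [ 0.5049 -0.1077] 0.027587608930974283 519
med flange z 0.068 [ 0.5033 -0.1097] 0.03531292617846168 653
   lid [ 0.5055 -0.1064] 0.027269128959179982 537
    [(0, 119), (10, 19), (20, 20), (30, 124), (40, 125), (50, 125), (60, 126), (70, 126), (80, 125), (90, 124), (100, 125), (110, 124), (120, 123), (130, 122), (140, 121), (150, 120), (160, 120), (170, 119), (180, 118), (190, 116), (200, 106), (210, 72), (220, 40), (230, 27), (240, 19), (250, 18), (260, 23), (270, 26), (280, 49), (290, 85), (300, 94), (310, 118), (320, 119), (330, 120), (340, 121), (350, 122)]
large flange z 0.054 [0.4904 0.1101] 0.042740737505945585 669
   lid [0.4928 0.1075] 0.03446436393826245 499
large flange z 0.057999999999999996 [0.491 0
[... 495 characters left out ...]
all flange z 0.064 [0.6247 0.0077] 0.027551396672533635 636
   lid [0.6224 0.0075] 0.018509354920990456 707
small flange z 0.068 [0.6239 0.0076] 0.027246871252366193 637
   lid [0.6215 0.0074] 0.01829202502980479 704
    [(0, 118), (10, 118), (20, 126), (30, 129), (40, 135), (50, 136), (60, 124), (70, 25), (80, 25), (90, 58), (100, 137), (110, 137), (120, 136), (130, 138), (140, 138), (150, 138), (160, 138), (170, 138), (180, 138), (190, 139), (200, 139), (210, 139), (220, 139), (230, 139), (240, 139), (250, 139), (260, 139), (270, 139), (280, 139), (290, 138), (300, 138), (310, 138), (320, 137), (330, 135), (340, 128), (350, 126)]
pin [[ 0.541  -0.1177  0.066 ]]
pin [[0.6478 0.0274 0.066 ]]
```

>>> {"fn": "send_rows", "kwargs": {"commands": "85 0 0 0 1;85 0 0 0 1;85 0 0 0 1;85 0 0 0 0.75;85 0.915 0.452 0.9 0;85 0.915 0.452 0.9 0;85 0.915 0.452 0.9 0;85 0.915 0.452 0.9 0;85 0.915 0.452 0.9 0;85 0.915 0.452 0.9 0;85 0.915 0.452 0.9 0;85 0.915 0.452 0.9 0;85 0 0 0.9 0;85 0 0 0.9 0;85 0 0 0 0;85 0 0 0 0;85 0 0 0 0"}}

```text
t: 4.8
tcp_pos: [0.491, 0.1096, 0.116]
tool_rot: [0.129, 0.992, 0.0, 0.001]
force: [-0.1, 1.3, 0.1]
finger_gap: 0.995
gripper_force: 0.0
```

```bash
cat >> h.py <<'E'
def notch(d,c,z,rf,thr=75,lo=0,hi=360):
    a,r,I=polar(d,c,z); v=I[:,(r>rf-.005)&(r<rf-.0015)].mean(1)
    dark=[k/2 for k in range(720) if v[k]<thr]; runs=[]
    for x in dark:
        if runs and x-runs[-1][1]<=.5: runs[-1][1]=x
        else: runs.append([x,x])
    if len(runs)>1 and runs[0][0]==0 and runs[-1][1]==359.5: runs[0][0]=runs.pop()[0]-360
    return [(p,q,(p+q)/2) for p,q in runs if q-p>2]
def plan(x,y,z,yaw=None):
    """rows' total shift (in units of 0.02 m, tool axes after spin) and spin (units of 4 deg)"""
    s,M=tool(); p=np.degrees(np.arctan2(M[1,0],M[0,0])); sp=0
    if yaw is not None: sp=-((yaw-p+180)%360-180); p=yaw
    c,t=np.cos(np.radians(p)),np.sin(np.radians(p)); dx,dy,dz=np.array([x,y,z])-s["tcp_pos"]
    print("at",s["tcp_pos"].round(4),"yaw",round(p,2),"q6",round(s["q"][5],2),"t",s["t"],"-> x %.2f y %.2f z %.2f spin %.2f"%((c*dx+t*dy)/.02,(t*dx-c*dy)/.02,-dz/.02,sp/4))
E
python3 - <<'E'
from h import *
d=dict(np.load("pics/w1.npz"))
for nm,c,z,rf in (("med",(.5033,-.1097),.072,.035),("large",(.4904,.1101),.058,.0425),("small",(.6239,.0076),.072,.027)): print(nm,notch(d,np.array(c),z,rf))
plan(.4904,.1101,.0617,165)
w=snap("wrist","w2"); c=np.array([.4904,.1101])
for _ in range(3): c,r,n=circ(edge(w,c,.058,.0365,.0485,-1))
print(c,r,n,notch(w,c,.058,.0425))
E
```

```text
med [(3.5, 24.0, 13.75), (203.0, 299.5, 251.25)]
large [(67.0, 167.5, 117.25), (340.0, 357.0, 348.5)]
small [(63.5, 90.5, 77.0)]
at [0.491  0.1096 0.116 ] yaw 165 q6 -1.31 t 4.8 -> x 0.04 y 0.02 z 2.72 spin 0.04
[0.49056742 0.11021032] 0.04274415461444185 551 [(-81.0, 51.0, -15.0)]
```

View pics/w2.png

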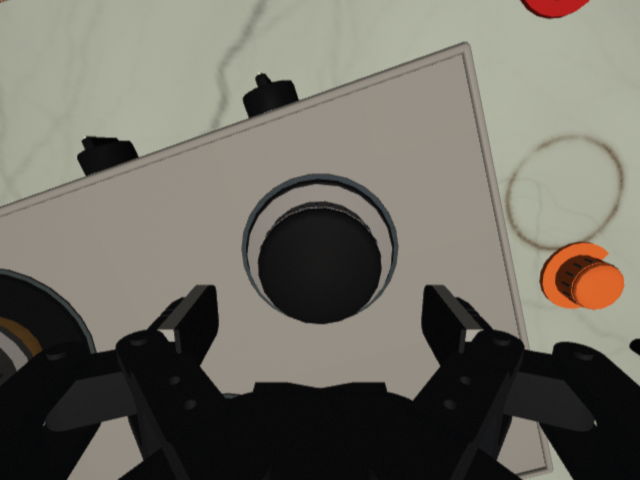

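The wrist view shows the large cap's lid centred at (319,262) between the open fingers (tips at x 217 and 424). The centre agrees with the first fit to within 0.3 mm, so I'm going down to grip it.

>>> {"fn": "send_rows", "kwargs": {"commands": "85 0 0 0.9 0;85 0 0 0.9 0;85 0 0 0.6 0;85 0 0 0.3 0;85 0 0 0 0;60 0 0 0 0;60 0 0 0 0;60 0 0 0 0;60 0 0 0 0;60 0 0 0 0;60 0 0 0 0;60 0 0 0 0", "grip_force": 50}}

```text
t: 5.85
tcp_pos: [0.491, 0.1096, 0.0629]
tool_rot: [0.129, 0.992, 0.0, 0.001]
force: [-1.3, -1.3, 5.3]
finger_gap: 0.771
gripper_force: 55.7
```

Run:
```python
from h import *
s,M=tool(); print(s["finger_gap"],s["gripper_force"],s["force"]); plan(.6375,.1592,.135,165)
```

```text
0.7710562743917554 55.70141343399882 [-1.29056755 -1.26809489  5.31025741]
at [0.491  0.1096 0.0629] yaw 165 q6 -1.31 t 5.85 -> x -6.43 y 4.29 z -3.61 spin 0.04
```

>>> {"fn": "send_rows", "kwargs": {"commands": "60 0 0 -0.5 0;60 0 0 -1 0;60 0 0 -1 0;60 0 0 -1 0;60 -0.92 0.613 0 0;60 -0.92 0.613 0 0;60 -0.92 0.613 0 0;60 -0.92 0.613 0 0;60 -0.92 0.613 0 0;60 -0.92 0.613 0 0;60 -0.92 0.613 0 0;60 0 0 0.9 0;60 0 0 0.9 0;60 0 0 0.9 0;60 0 0 0.5 0;60 0 0 0.3 0;60 0 0 0.17 0;60 0 0 0 0;60 0 0 0 0"}}

```text
t: 7.43
tcp_pos: [0.6373, 0.1598, 0.0591]
tool_rot: [0.129, 0.992, 0.0, 0.001]
force: [0.1, -0.3, -2.5]
finger_gap: 0.772
gripper_force: 57.0
```

>>> {"fn": "send_rows", "kwargs": {"commands": "85 0 0 0 0;85 0 0 0 0;85 0 0 0 0;85 0 0 0 0;85 0 0 0 1;85 0 0 0 1;85 0 0 0 1;85 0 0 0 1;85 0 0 0 1;85 0 0 0 1;85 0 0 0 1;85 0 0 0 1;85 0 0 0 1;85 0 0 0 1;85 0 0 0 1"}}

```text
t: 8.68
tcp_pos: [0.6368, 0.1597, 0.058]
tool_rot: [0.493, 0.87, 0.0, 0.0]
force: [-0.0, 0.7, -0.5]
finger_gap: 0.999
gripper_force: 0.0
```

>>> {"fn": "send_rows", "kwargs": {"commands": "85 0 0 0 1;85 0 0 0 1;85 0 0 0 1;85 0 0 0 1;85 0 0 0 1;85 0 0 0 1;85 0 0 0 1;85 0 0 0 1;85 0 0 0 1;85 0 0 0 1;85 0 0 0 1;60 0 0 0 0;60 0 0 0 0;60 0 0 0 0;60 0 0 0 0;60 0 0 0 0;60 0 0 0 0", "grip_force": 20}}

```text
t: 10.1
tcp_pos: [0.6369, 0.1597, 0.0584]
tool_rot: [0.781, 0.624, 0.0, 0.0]
force: [-0.7, -0.1, 5.1]
finger_gap: 0.781
gripper_force: 22.8
```

Run:
```python
from h import *
plan(.6375,.1592,.135); s,M=tool(); print(s["finger_gap"],s["gripper_force"],s["force"])
d=snap("scene"); cv2.imwrite("pics/s2.png",cv2.resize(d["pixels"][130:370,180:500,::-1],(800,600),interpolation=cv2.INTER_CUBIC))
```

```text
at [0.6369 0.1597 0.0584] yaw 77.22 q6 0.3 t 10.1 -> x -0.02 y 0.03 z -3.83 spin 0.00
0.7806573499540684 22.834979044273496 [-0.71783644 -0.07068822  5.09084878]
```

View pics/s2.png

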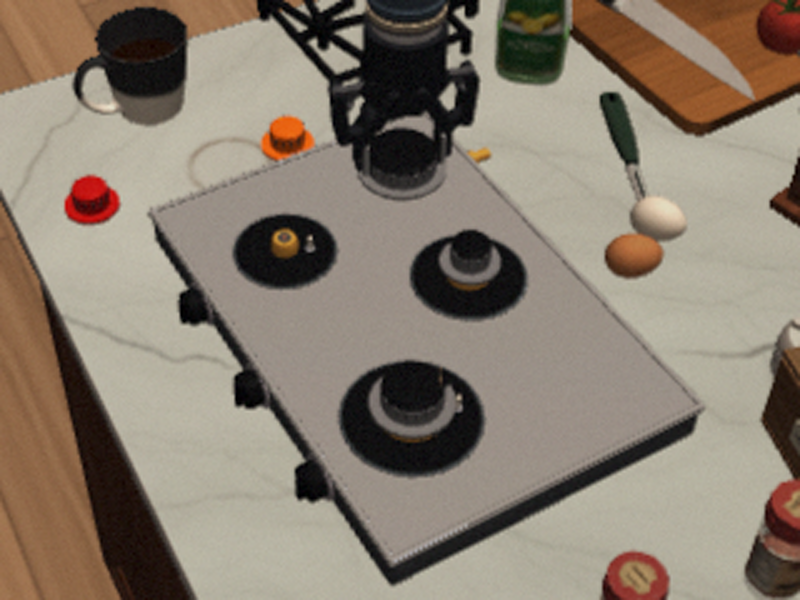

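The scene crop shows the large cap set down on the back-left corner. The small burner is now bare, with its boss at (285,242) and its pin at (310,243). I'll release the cap, rise and measure the pin and the camera bias against the pinched cap.

>>> {"fn": "send_rows", "kwargs": {"commands": "85 0 0 0 0;85 0 0 0 0;85 0 0 0 0;85 0 0 0 0;85 0 0 -0.5 0;85 0 0 -1 0;85 0 0 -1 0;85 -0.95 -0.162 -0.79 0;85 -0.95 -0.162 -0.79 0;85 -0.95 -0.162 -0.79 0;85 -0.95 -0.162 -0.79 0;85 -0.95 -0.162 -0.79 0;85 -0.95 -0.162 -0.79 0;85 -0.95 -0.162 -0.79 0;85 -0.95 -0.162 -0.79 0;85 -0.95 -0.162 -0.79 0;85 0 0 0 0;85 0 0 0 0;85 0 0 0 0;85 0 0 0 0"}}

```text
t: 11.82
tcp_pos: [0.5698, 0.0003, 0.2493]
tool_rot: [0.781, 0.624, -0.0, -0.001]
force: [0.4, 0.1, -0.3]
finger_gap: 0.993
gripper_force: 0.0
```

Run:
```python
from h import *
d=snap("wrist","w3")
c=np.array([.6369,.1597])
for _ in range(3): c,r,n=circ(edge(d,c,.054,.0365,.0485,-1))
print("large",c,r,n,notch(d,c,.054,.0425)); 
for nm,c,r in (("Bsmall",(.4902,.1103),.045),("Bmed",(.6236,.0082),.05)):
    c=np.array(c)
    for _ in range(2): c,rr,n=circ(edge(d,c,.054,r-.008,r+.008,1))
    print(nm,c,rr,n)
c=np.array([.6239,.0076])
for _ in range(3): c,r,n=circ(edge(d,c,.072,.021,.033,-1))
print("small",c,r,n,notch(d,c,.072,.027))
s,M=tool(); print(s["tcp_pos"],d["eye"])
cv2.imwrite("pics/w3b.png",cv2.resize(d["pixels"][:300,100:500,::-1],(800,600),interpolation=cv2.INTER_CUBIC))
```

```text
large [0.63578085 0.15979465] 0.0413264414086133 232 [(5.0, 149.0, 77.0)]
Bsmall [0.49095514 0.11004835] 0.04739448072823505 719
Bmed [0.62324659 0.00883865] 0.05229213782141633 713
small [0.62382148 0.00763405] 0.027244861065761173 641 [(64.0, 90.5, 77.25)]
[5.69804303e-01 4.18490442e-04 2.49124538e-01] [0.58411394 0.06489887 0.3842673 ]
```

View pics/w3b.png

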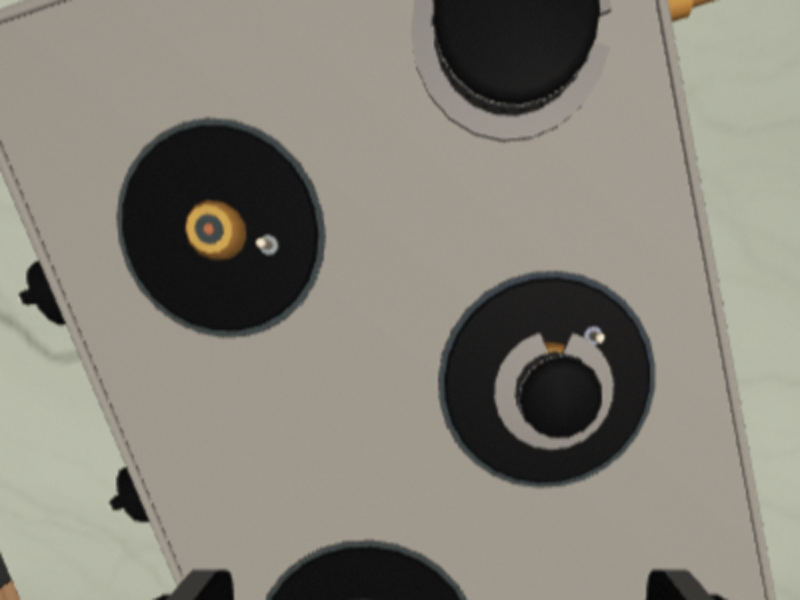

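Run:
```python
from h import *
d=dict(np.load("pics/w3.npz")); np.set_printoptions(precision=4,suppress=True)
b=np.array([.4907,.11])
for z in (.064,.066,.068,.070):
    P=back(d,[(100+208/2,230/2),(100+261/2,242/2)],z)[:,:2]; v=P[1]-b
    print(z,"boss",P[0],"pin",P[1],np.hypot(*v),np.degrees(np.arctan2(v[1],v[0])))
b=np.array([.6234,.0085])
for z in (.066,.070):
    P=back(d,[(100+599/2,338/2)],z)[0,:2];v=P-b; print(P,np.hypot(*v),np.degrees(np.arctan2(v[1],v[0])))
plan(.6238,.0076,.12,77); plan(.6238,.0076,.0815,77)
```

```text
0.064 boss [0.4886 0.1104] pin [0.51   0.1003] 0.021639391255664837 -26.640538396420816
0.066 boss [0.4892 0.1101] pin [0.5105 0.1001] 0.022151967983314837 -26.61513180129293
0.068 boss [0.4898 0.1098] pin [0.511  0.0999] 0.022664548869668618 -26.590874391449123
0.07 boss [0.4904 0.1095] pin [0.5114 0.0996] 0.023177133638806885 -26.567689929849852
[0.6494 0.0256] 0.0311684865384011 33.31015802016629
[0.6486 0.0261] 0.03076551483625239 34.91854266350683
at [0.5698 0.0004 0.2491] yaw 77 q6 0.03 t 11.8667 -> x 0.96 y 2.55 z 6.46 spin 0.06
at [0.5698 0.0004 0.2491] yaw 77 q6 0.03 t 11.8667 -> x 0.96 y 2.55 z 8.38 spin 0.06
```

The wrist crop shows the small burner's boss top at (208,230) and its pin top at (261,242), with the small cap's notch at (556,342) and the medium burner's pin at (599,338). The small cap on the medium burner is grey with a black lid, so it is the cap meant and not the orange or red look-alike. I'll grip it.

>>> {"fn": "send_rows", "kwargs": {"commands": "85 0.32 0.85 0.9 0;85 0.32 0.85 0.9 0;85 0.32 0.85 0.9 0;70 0 0 0.9 0;70 0 0 0.9 0;70 0 0 0.9 0;70 0 0 0.9 0;70 0 0 0.9 0;70 0 0 0.7 0;70 0 0 0.48 0;70 0 0 0 0;30 0 0 0 0;30 0 0 0 0;30 0 0 0 0;30 0 0 0 0;30 0 0 0 0;30 0 0 0 0;30 0 0 0 0;30 0 0 0 0;30 0 0 0 0", "grip_force": 40}}

```text
t: 13.53
tcp_pos: [0.6251, 0.0067, 0.0837]
tool_rot: [0.782, 0.624, 0.001, 0.001]
force: [0.4, 0.2, 6.8]
finger_gap: 0.404
gripper_force: 40.5
```

Run:
```python
from h import *
s,M=tool(); print(s["finger_gap"]*85.4,s["gripper_force"],s["force"]); plan(.4907,.11,.15,-26.7); plan(.4907,.11,.15)
```

```text
34.47656642714329 40.509343072772026 [0.38772387 0.19759527 6.80090245]
at [0.6251 0.0067 0.0837] yaw -26.7 q6 0.06 t 13.5333 -> x -8.32 y -1.59 z -3.31 spin 25.97
at [0.6251 0.0067 0.0837] yaw 77.17 q6 0.06 t 13.5333 -> x 3.54 y -7.70 z -3.31 spin 0.00
```

>>> {"fn": "send_rows", "kwargs": {"commands": "30 0 0 -0.6 0;30 0 0 -0.9 0;30 0 0 -0.9 0;30 0 0 -0.9 1;30 0 0 0 1;30 0 0 0 1;30 0 0 0 1;30 0 0 0 1;30 0 0 0 1;30 0 0 0 1;30 0 0 0 1;30 0 0 0 1;30 0 0 0 1;30 0 0 0 1;30 0 0 0 1;30 0 0 0 1;30 0 0 0 1;30 0 0 0 1;30 0 0 0 1;30 0 0 0 1"}}

```text
t: 15.2
tcp_pos: [0.6235, 0.0068, 0.1486]
tool_rot: [0.997, 0.078, -0.001, -0.0]
force: [-0.2, -0.8, -0.6]
finger_gap: 0.406
gripper_force: 40.2
```

>>> {"fn": "send_rows", "kwargs": {"commands": "30 0 0 0 1;30 0 0 0 1;30 0 0 0 1;30 0 0 0 1;30 0 0 0 1;30 0 0 0 1;30 0 0 0 1;30 0 0 0 1;30 0 0 0 0.97;30 -0.92 -0.177 0 0;30 -0.92 -0.177 0 0;30 -0.92 -0.177 0 0;30 -0.92 -0.177 0 0;30 -0.92 -0.177 0 0;30 -0.92 -0.177 0 0;30 -0.92 -0.177 0 0;30 -0.92 -0.177 0 0;30 -0.92 -0.177 0 0;30 0 0 0 0;30 0 0 0 0"}}

```text
t: 16.87
tcp_pos: [0.4898, 0.1101, 0.1488]
tool_rot: [0.973, -0.23, -0.0, 0.0]
force: [0.1, -1.0, -1.2]
finger_gap: 0.41
gripper_force: 40.2
```

Run:
```python
from h import *
s,M=tool(); print(s["finger_gap"]*85.4,s["gripper_force"],s["force"]); plan(.4902,.1103,.0697,-26.7)
w=snap("wrist","w4"); p=s["tcp_pos"]+M[:,0]*.0006; z=s["tcp_pos"][2]-.0157+.004; c=p[:2].copy()
try:
  for _ in range(3): c,r,n=circ(edge(w,c,z,.021,.033,-1)[0:]); 
  print("flange centre rel tcp in tool",M.T@np.r_[c-s["tcp_pos"][:2],0],r,n)
except Exception as e: print(e)
cv2.imwrite("pics/w4b.png",cv2.resize(w["pixels"][150:390,160:480,::-1],(800,600),interpolation=cv2.INTER_CUBIC))
```

```text
34.97329841838693 40.2444308437407 [ 0.12652511 -1.0181471  -1.22186849]
at [0.4898 0.1101 0.1488] yaw -26.7 q6 2.03 t 16.8667 -> x 0.01 y -0.02 z 3.96 spin 0.02
flange centre rel tcp in tool [-5.21267325e-03 -4.70169787e-04  1.37413540e-06] 0.03069548958629911 323
```

View pics/w4b.png

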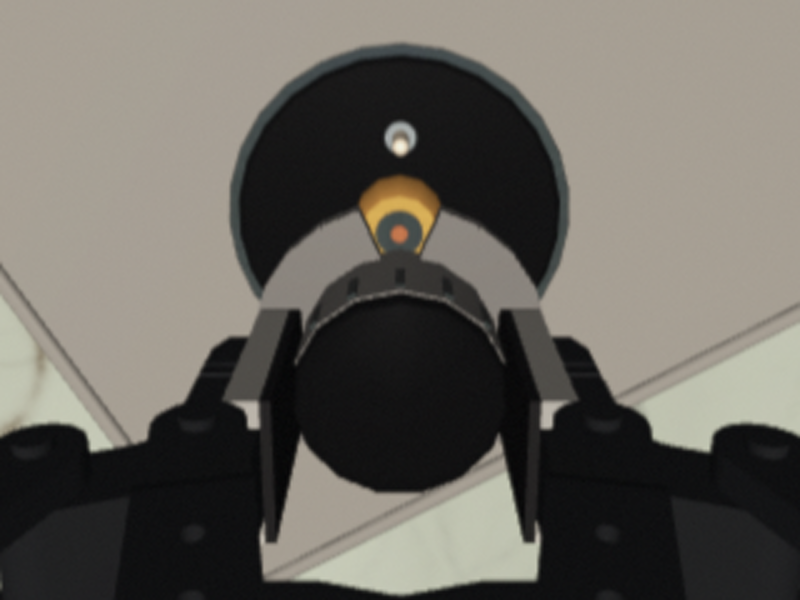

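The crop shows the cap, notch, boss and pin all lined up on column 400, with the notch corners at (360,210) and (440,211). I'll check the fore-aft offset from those corners.

Run:
```python
from h import *
w=dict(np.load("pics/w4.npz")); s,M=tool(); np.set_printoptions(precision=4,suppress=True)
uv=np.array([(360,210),(440,211)])/2.5+[160,150]
for h in (.0157,.0135,.0175):
  print(h,(back(w,uv,s["tcp_pos"][2]-h+.004)-s["tcp_pos"])@M)
print("boss/pin in tool",(back(w,np.array([(400,234),(400,143)])/2.5+[160,150],[.068,.070])-s["tcp_pos"])@M)
```

```text
0.0157 [[ 0.0238 -0.0072  0.0117]
 [ 0.0236  0.0069  0.0117]]
0.0135 [[ 0.0244 -0.0071  0.0095]
 [ 0.0242  0.0068  0.0095]]
0.0175 [[ 0.0233 -0.0073  0.0135]
 [ 0.0231  0.007   0.0135]]
boss/pin in tool [[-0.0015  0.0001  0.0809]
 [ 0.0232  0.      0.079 ]]
```

```bash
cat >> h.py <<'E'
def front(w,p,M,z,rf,a0=17,a1=50,side=0):
    """fixed-radius fit of flange front arc seen from wrist cam; p: guess xy. returns centre rel. guess, tool axes"""
    from scipy.optimize import least_squares
    c=np.array(p,float)
    for _ in range(4):
        E=edge(w,c,z,rf-.006,rf+.006,-1); r=(np.c_[E-p,np.zeros(len(E))])@M
        rel=(np.c_[E-c,np.zeros(len(E))])@M; ang=np.degrees(np.arctan2(rel[:,1],rel[:,0])); k=(abs(ang-side)>a0)&(abs(ang-side)<a1)
        o=least_squares(lambda v:np.hypot(*(r[k][:,:2]-v).T)-rf,[0,0],loss="soft_l1",f_scale=.0005)
        c=np.array(p)+(M[:2,:2]@o.x)
    return o.x,np.sqrt((o.fun**2).mean()),k.sum()
E
python3 - <<'E'
from h import *
w=dict(np.load("pics/w4.npz")); s,M=tool(); np.set_printoptions(precision=4,suppress=True)
for h in (.0135,.0157,.0175):
  for rf in(.027,.0272): print(h,rf,front(w,s["tcp_pos"][:2],M,s["tcp_pos"][2]-h+.004,rf))
# lid: bottom/top extremes
print("lid back edge",(back(w,np.array([(400,492),(297,385),(503,385)])/2.5+[160,150],s["tcp_pos"][2]-.0157+.027)-s["tcp_pos"])@M)
E
```

```text
0.0135 0.027 (array([-0.0016, -0.0004]), np.float64(0.00013154359006193236), np.int64(132))
0.0135 0.0272 (array([-0.0018, -0.0004]), np.float64(0.0001311796069858158), np.int64(132))
0.0157 0.027 (array([-0.0021, -0.0004]), np.float64(0.00013064414650590888), np.int64(132))
0.0157 0.0272 (array([-0.0023, -0.0004]), np.float64(0.0001310795999038797), np.int64(132))
0.0175 0.027 (array([-0.0024, -0.0004]), np.float64(0.00015360871464591825), np.int64(132))
0.0175 0.0272 (array([-0.0027, -0.0004]), np.float64(0.0001313810797749744), np.int64(132))
lid back edge [[-0.0179 -0.0002 -0.0113]
 [ 0.0014 -0.0165 -0.0113]
 [ 0.0014  0.0161 -0.0113]]
```

Run:
```python
from h import *
w=dict(np.load("pics/w4.npz")); s,M=tool(); np.set_printoptions(precision=4,suppress=True)
for r in (.0472,.0474): print("dish rel tcp",front(w,s["tcp_pos"][:2],M,.054,r,0,70))
# hob-view check of bias: cap large fits vs pinch
d=dict(np.load("pics/w3.npz"));c=np.array([.6369,.1597])
from scipy.optimize import least_squares
print("large in w3 (true .6369 .1597): tool-frame err")
Mr=R.from_euler("z",77.2,degrees=True).as_matrix()@np.diag([1,-1,-1])
print(front(d,c,Mr,.054,.0427,0,180,0), front(d,c,Mr,.054,.0427,120,180,0))
```

```text
dish rel tcp (array([0., 0.]), np.float64(nan), np.int64(0))
dish rel tcp (array([0., 0.]), np.float64(nan), np.int64(0))
large in w3 (true .6369 .1597): tool-frame err
(array([ 0.0014, -0.0007]), np.float64(0.0011413698240227762), np.int64(240)) (array([ 0.0014, -0.0008]), np.float64(0.000202917638350969), np.int64(196))h.py:63: RuntimeWarning: Mean of empty slice.
  return o.x,np.sqrt((o.fun**2).mean()),k.sum()
  ret = ret.dtype.type(ret / rcount)
```

>>> {"fn": "send_rows", "kwargs": {"commands": "30 0.1 0 0.9 0;30 0 0 0.9 0;30 0 0 0.7 0;30 0 0 0.34 0;30 0 0 0 0;30 0 0 0 0;30 0 0 0 0"}}

```text
t: 17.5
tcp_pos: [0.4934, 0.1085, 0.0923]
tool_rot: [0.973, -0.231, 0.001, -0.0]
force: [0.5, 0.6, -1.2]
finger_gap: 0.406
gripper_force: 40.2
```

Run:
```python
from h import *
np.set_printoptions(precision=4,suppress=True)
s,M=tool(); print(s["finger_gap"]*85.4,s["force"]); plan(.4902,.1103,.0697,-26.7)
w=snap("wrist","w5")
for h in (.0135,.0157,.0175): print(h,front(w,s["tcp_pos"][:2],M,s["tcp_pos"][2]-h+.004,.0271))
cv2.imwrite("pics/w5b.png",cv2.resize(w["pixels"][150:300,220:420,::-1],(800,600),interpolation=cv2.INTER_CUBIC))
```

```text
34.7116031041666 [ 0.5327  0.6194 -1.1575]
at [0.4934 0.1085 0.0923] yaw -26.7 q6 2.03 t 17.5 -> x -0.18 y -0.01 z 1.13 spin -0.01
0.0135 (array([-0.0003, -0.0006]), np.float64(9.74843331909989e-05), np.int64(132))
0.0157 (array([-0.0008, -0.0006]), np.float64(0.00012184295041863861), np.int64(132))
0.0175 (array([-0.0012, -0.0006]), np.float64(0.00014342384650413477), np.int64(132))
```

View pics/w5b.png

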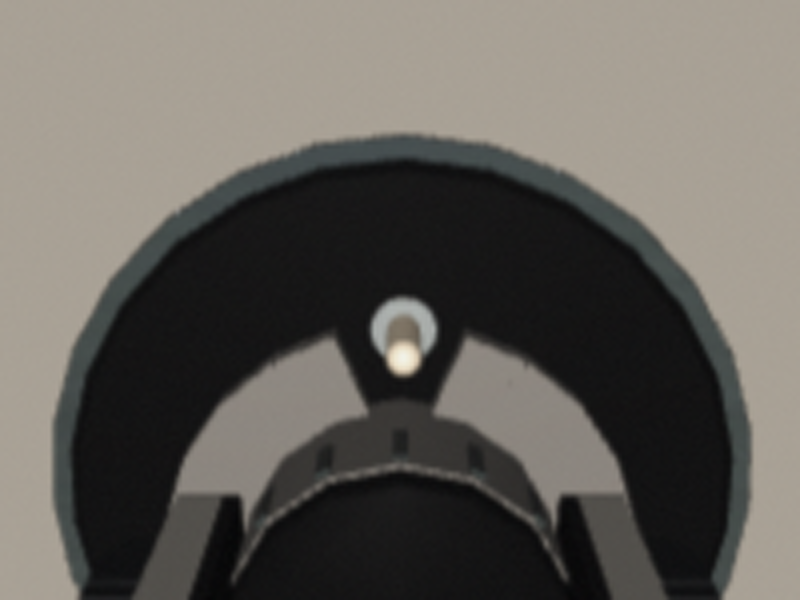

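The crop shows the pin top at (403,358) inside the notch, whose corners are at (335,333) and (465,333), so it's close to aligned. I'll compute the remaining offset.

Run:
```python
from h import *
w=dict(np.load("pics/w5.npz")); s,M=tool(); np.set_printoptions(precision=4,suppress=True)
q=lambda u,z:(back(w,np.array(u)/4.+[220,150],z)-s["tcp_pos"])@M
print("pin top",q([(403,358)],.070),"pin base",q([(403,330)],.054)); print("corners",q([(335,333),(465,333)],s["tcp_pos"][2]-.0157+.004))
def ed(c,z,r):
    return front(w,c,M,z,r,0,60)
c0=s["tcp_pos"][:2]
print("dish",ed(c0,.054,.0472))
for px in ([(403,135)],[(54,450)],[(750,450)]): print(q(px,.052))
```

```text
pin top [[0.0197 0.0001 0.0225]] pin base [[0.019  0.0002 0.0385]]
corners [[ 0.0257 -0.0075  0.0118]
 [ 0.0257  0.0069  0.0117]]
dish (array([0., 0.]), np.float64(nan), np.int64(0))
[[0.0441 0.0002 0.0406]]
[[ 0.0016 -0.0471  0.0405]]
[[0.0016 0.0472 0.0404]]h.py:63: RuntimeWarning: Mean of empty slice.
  return o.x,np.sqrt((o.fun**2).mean()),k.sum()
  ret = ret.dtype.type(ret / rcount)
```

>>> {"fn": "send_rows", "kwargs": {"commands": "30 -0.125 0.02 0 0;30 0 0 0.2 0;30 0 0 0.15 0;30 0 0 0 0;30 0 0 0 0"}}

```text
t: 17.97
tcp_pos: [0.4898, 0.1096, 0.0845]
tool_rot: [0.973, -0.231, -0.0, 0.0]
force: [-0.4, -0.6, -1.6]
finger_gap: 0.408
gripper_force: 40.2
```

Run:
```python
from h import *
s,M=tool(); print(s["force"]); plan(.4910,.1093,.0697,-26.7)
```

```text
[-0.40792778 -0.55906707 -1.63329202]
at [0.4898 0.1096 0.0845] yaw -26.7 q6 2.03 t 17.9667 -> x 0.06 y -0.01 z 0.74 spin 0.00
```

>>> {"fn": "send_rows", "kwargs": {"commands": "30 0 0 0 0;30 0 0 0 0;30 0 0 0 0"}}

```text
t: 18.22
tcp_pos: [0.49, 0.1096, 0.0848]
tool_rot: [0.973, -0.231, 0.0, -0.0]
force: [0.2, -1.3, -0.7]
finger_gap: 0.409
gripper_force: 40.2
```

>>> {"fn": "send_rows", "kwargs": {"commands": "30 0 0 0 0"}}

```text
t: 18.3
tcp_pos: [0.49, 0.1096, 0.0848]
tool_rot: [0.973, -0.231, 0.0, -0.0]
force: [-0.5, 0.0, -1.1]
finger_gap: 0.404
gripper_force: 40.2
```

Run:
```python
from h import *
np.set_printoptions(precision=4,suppress=True)
w=snap("wrist","w6"); s,M=tool(); plan(.4910,.1093,.0697,-26.7)
for h in (.0135,.0157): print(h,front(w,s["tcp_pos"][:2],M,s["tcp_pos"][2]-h+.004,.0271))
cv2.imwrite("pics/w6b.png",cv2.resize(w["pixels"][150:300,220:420,::-1],(800,600),interpolation=cv2.INTER_CUBIC))
```

```text
at [0.49   0.1096 0.0847] yaw -26.7 q6 2.03 t 18.35 -> x 0.05 y -0.01 z 0.75 spin -0.00
0.0135 (array([-0.0002, -0.0006]), np.float64(9.00765083966453e-05), np.int64(132))
0.0157 (array([-0.0007, -0.0006]), np.float64(0.00012369895856426572), np.int64(132))
```

View pics/w6b.png

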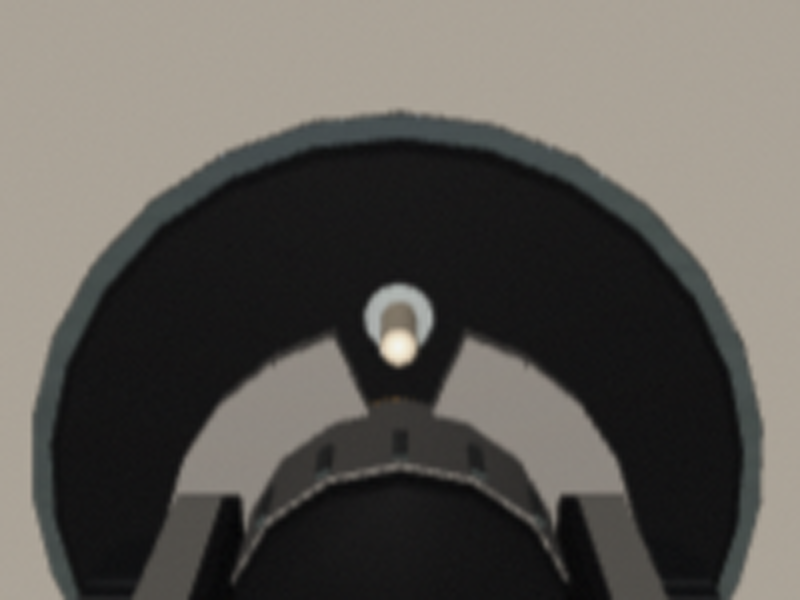

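The crop shows the pin top at (398,347), the dish front edge at (400,112), and the cap unchanged in the hand.

Run:
```python
from h import *
w=dict(np.load("pics/w6.npz")); s,M=tool(); np.set_printoptions(precision=4,suppress=True)
q=lambda u,z:(back(w,np.array(u)/4.+[220,150],z)-s["tcp_pos"])@M
print("pin top",q([(398,347)],.070),"pin base front",q([(398,318)],.054)); print("dish",q([(400,112),(33,450),(762,450)],.052))
print("inner dish edge",q([(400,142),(52,450),(743,450)],.054))
```

```text
pin top [[ 0.0231 -0.0006  0.0147]] pin base front [[ 0.0225 -0.0006  0.0307]]
dish [[ 0.0478 -0.0003  0.0328]
 [ 0.0043 -0.0479  0.0327]
 [ 0.0043  0.0466  0.0327]]
inner dish edge [[ 0.0444 -0.0003  0.0308]
 [ 0.005  -0.0449  0.0307]
 [ 0.005   0.0436  0.0307]]
```

>>> {"fn": "send_rows", "kwargs": {"commands": "30 0.02 0 0.2 0;30 0 0 0.2 0;30 0 0 0.2 0;30 0 0 0.1 0;30 0 0 0 0;30 0 0 0 0"}}

```text
t: 18.85
tcp_pos: [0.4901, 0.1094, 0.0704]
tool_rot: [0.973, -0.231, -0.0, 0.0]
force: [0.3, -0.6, -2.0]
finger_gap: 0.409
gripper_force: 40.3
```

>>> {"fn": "send_rows", "kwargs": {"commands": "30 0 0 0.05 0;30 0 0 0.05 0;30 0 0 0 0;30 0 0 0 0"}}

```text
t: 19.18
tcp_pos: [0.4904, 0.1094, 0.0697]
tool_rot: [0.973, -0.231, 0.0, -0.0]
force: [-1.3, 0.3, 6.6]
finger_gap: 0.408
gripper_force: 41.0
```

The cap seated at the predicted height with light contact (6.6 N). I'll release it, rise, and move to a view of the medium cap and its burner.

>>> {"fn": "send_rows", "kwargs": {"commands": "60 0 0 0 0;60 0 0 0 0;60 0 0 0 0;60 0 0 0 0;60 0 0 -0.4 0;60 0 0 -0.9 0;70 0 0 -0.9 0;85 0 0 -0.9 0;85 0 0 -0.9 -1;85 0 0 0 -1;85 0 0 0 -1;85 0 0 0 -1;85 0 0 0 -1;85 0 0 0 -1;85 0 0 0 -1;85 0 0 0 -1;85 0 0 0 -1;85 0 0 0 -1;85 0 0 0 -0.2"}}

```text
t: 20.77
tcp_pos: [0.4902, 0.1094, 0.1491]
tool_rot: [0.992, 0.124, 0.0, 0.0]
force: [0.3, 0.0, -0.4]
finger_gap: 1.0
gripper_force: 0.0
```

>>> {"fn": "send_rows", "kwargs": {"commands": "85 -0.34 0.946 -0.5 0;85 -0.34 0.946 -0.5 0;85 -0.34 0.946 -0.5 0;85 -0.34 0.946 -0.5 0;85 -0.34 0.946 -0.5 0;85 -0.34 0.946 -0.5 0;85 -0.34 0.946 -0.5 0;85 -0.34 0.946 -0.5 0;85 -0.34 0.946 -0.5 0;85 -0.34 0.946 -0.5 0;85 0 0 0 0;85 0 0 0 0;85 0 0 0 0;85 0 0 0 0"}}

```text
t: 21.93
tcp_pos: [0.4698, -0.0895, 0.2482]
tool_rot: [0.992, 0.123, -0.001, -0.001]
force: [0.2, 0.4, -0.8]
finger_gap: 0.999
gripper_force: 0.0
```

Run:
```python
from h import *
np.set_printoptions(precision=4,suppress=True)
d=snap("wrist","w7"); s,M=tool(); print(s["tcp_pos"],s["t"])
for nm,c,z,rf,g in (("small",(.4907,.11),.058,.027,-1),("med",(.5033,-.1097),.072,.035,-1),("Bsmall",(.4907,.11),.054,.045,1),("Bmed",(.6234,.0085),.054,.05,1),("Blarge",(.5035,-.109),.054,.057,1)):
    c=np.array(c)
    for _ in range(3): c,r,n=circ(edge(d,c,z,rf-.006,rf+.006,g))
    print(nm,c,r,n,notch(d,c,z,rf) if g<0 else "")
cv2.imwrite("pics/w7b.png",cv2.resize(d["pixels"][:345,20:480,::-1],(800,600),interpolation=cv2.INTER_CUBIC))
```

```text
[ 0.4699 -0.0895  0.2481] 21.9833
small [0.4898 0.1104] 0.027262784267357325 528 [(50.0, 156.5, 103.25)]
med [ 0.5034 -0.1095] 0.03528072139298272 654 [(3.5, 24.0, 13.75)]
Bsmall [0.4907 0.1088] 0.04742666695412739 720 
Bmed [0.623  0.0076] 0.0524023191357931 395 
Blarge [ 0.5039 -0.1089] 0.05923102037484961 720
```

View pics/w7b.png

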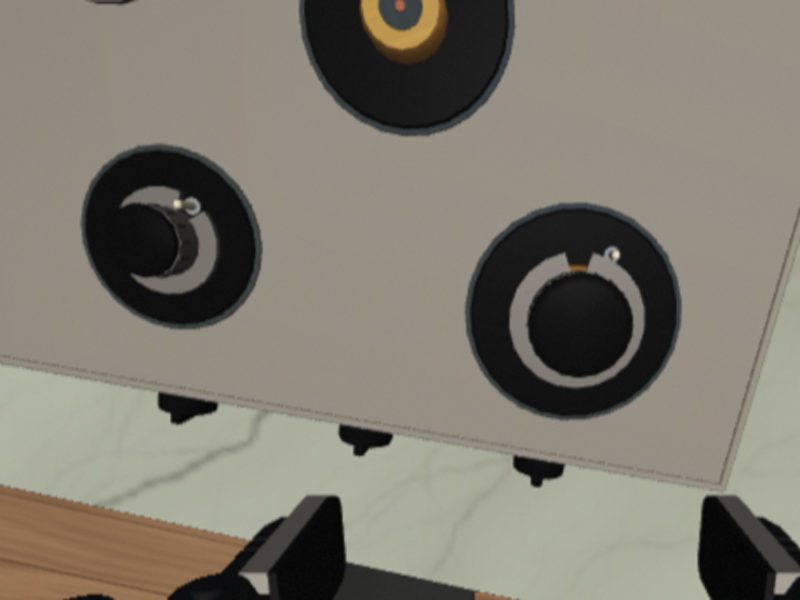

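The crop shows the small cap seated with the pin (182,204) through its notch. The medium cap is at (578,320) with its notch at (578,262), and the large burner's pin is at (612,255).

Run:
```python
from h import *
d=dict(np.load("pics/w7.npz")); plan(.5034,-.1095,.0792,14)
for f,u,b in ((.575,(612,255),(.5037,-.1090)),):
    P=back(d,[(20+u[0]*f,u[1]*f)],.070)[0,:2]; v=P-b; print("Lpin",P,np.hypot(*v),np.degrees(np.arctan2(v[1],v[0])))
d=dict(np.load("pics/w1.npz"))
for u,b in (((252,170),(.5037,-.1090)),((427,296),(.6232,.0082))):
    P=back(d,[(u[0]*.8,u[1]*.8)],.070)[0,:2]; v=P-b; print("pin",P,np.hypot(*v),np.degrees(np.arctan2(v[1],v[0])))
```

```text
at [ 0.4699 -0.0895  0.2481] yaw 14 q6 0.9 t 21.9833 -> x 1.39 y 1.38 z 8.45 spin 0.04
Lpin [ 0.53985612 -0.11853916] 0.03739332826853926 -14.779708529718716
pin [ 0.54109093 -0.1164108 ] 0.038118255883933194 -11.2106096230404
pin [0.64669722 0.02712988] 0.03017382291940934 38.85568223498903
```

>>> {"fn": "send_rows", "kwargs": {"commands": "85 0.695 0.69 0.9 0;85 0.695 0.69 0.9 0;85 0 0 0.9 0;85 0 0 0.9 0;85 0 0 0.9 0;85 0 0 0.9 0;85 0 0 0.9 0;85 0 0 0.9 0;85 0 0 0.7 0;80 0 0 0.45 0;80 0 0 0.1 0;80 0 0 0 0;45 0 0 0 0;45 0 0 0 0;45 0 0 0 0;45 0 0 0 0;45 0 0 0 0;45 0 0 0 0;45 0 0 0 0;45 0 0 0 0", "grip_force": 45}}

```text
t: 23.65
tcp_pos: [0.5047, -0.1108, 0.081]
tool_rot: [0.992, 0.123, 0.001, 0.0]
force: [-1.4, 0.6, 6.1]
finger_gap: 0.595
gripper_force: 47.0
```

Run:
```python
from h import *
s,M=tool(); print(s["finger_gap"]*85.4,s["gripper_force"],s["force"]); plan(.6234,.0085,.15,37);plan(.5034,-.1095,.0792)
```

```text
50.832100790179666 47.01584134250879 [-1.42716243  0.57475377  6.13962501]
at [ 0.5047 -0.1108  0.081 ] yaw 37 q6 0.89 t 23.65 -> x 8.33 y -1.19 z -3.45 spin -5.73
at [ 0.5047 -0.1108  0.081 ] yaw 14.09 q6 0.89 t 23.65 -> x -0.05 y -0.08 z 0.09 spin 0.00
```

>>> {"fn": "send_rows", "kwargs": {"commands": "45 0 0 -0.5 0;45 0 0 -0.9 0;45 0 0 -0.9 -1;45 0 0 -0.9 -1;45 0 0 -0.3 -1;45 0 0 0 -1;45 0 0 0 -1;45 0 0 0 -0.73;45 0.925 -0.132 0 0;45 0.925 -0.132 0 0;45 0.925 -0.132 0 0;45 0.925 -0.132 0 0;45 0.925 -0.132 0 0;45 0.925 -0.132 0 0;45 0.925 -0.132 0 0;45 0.925 -0.132 0 0;45 0.925 -0.132 0 0;45 0 0 0 0;45 0 0 0 0"}}

```text
t: 25.23
tcp_pos: [0.6228, 0.0092, 0.15]
tool_rot: [0.948, 0.318, -0.0, 0.0]
force: [-0.2, 1.0, -1.9]
finger_gap: 0.597
gripper_force: 47.6
```

>>> {"fn": "send_rows", "kwargs": {"commands": "45 0 0 0.9 0;45 0 0 0.9 0;45 0 0 0.7 0;45 0 0 0.4 0;45 0 0 0 0;45 0 0 0 0;45 0 0 0 0;45 0 0 0 0"}}

```text
t: 25.9
tcp_pos: [0.6234, 0.0082, 0.0929]
tool_rot: [0.948, 0.317, 0.001, 0.001]
force: [0.1, 0.8, -1.3]
finger_gap: 0.598
gripper_force: 47.6
```

Run:
```python
from h import *
np.set_printoptions(precision=4,suppress=True)
s,M=tool(); print(s["finger_gap"]*85.4,s["force"]); plan(.6232,.0085,.067,37)
w=snap("wrist","w8")
for h in (.0115,.013,.0145): print(h,front(w,s["tcp_pos"][:2],M,s["tcp_pos"][2]-h+.004,.0352))
cv2.imwrite("pics/w8b.png",cv2.resize(w["pixels"][120:300,200:440,::-1],(800,600),interpolation=cv2.INTER_CUBIC))
```

```text
51.04585870606694 [ 0.13    0.8249 -1.2761]
at [0.6234 0.0082 0.0929] yaw 37 q6 0.76 t 25.9 -> x -0.00 y -0.02 z 1.29 spin 0.00
0.0115 (array([-0.0001, -0.0009]), np.float64(0.0001153332907729756), np.int64(132))
0.013 (array([-0.0003, -0.001 ]), np.float64(0.00012850005458998326), np.int64(132))
0.0145 (array([-0.0006, -0.001 ]), np.float64(0.0001435268100139184), np.int64(132))
```

View pics/w8b.png

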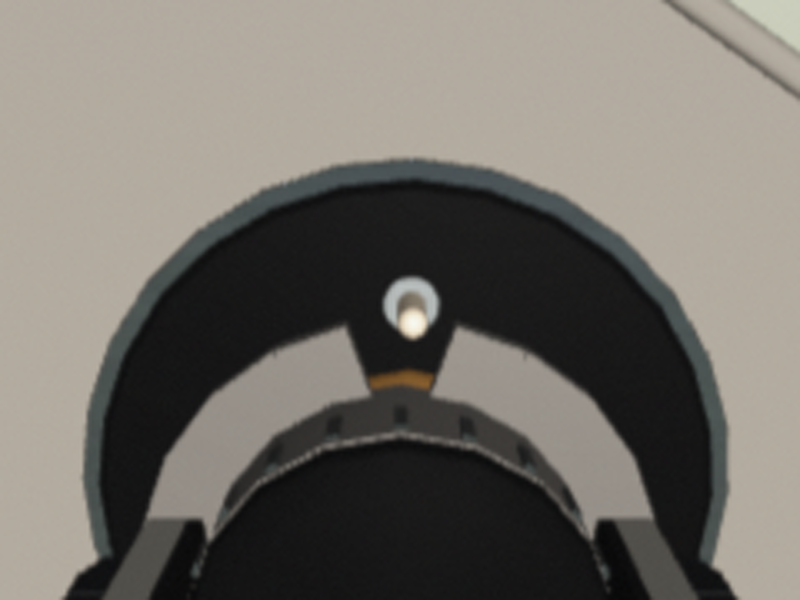

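The crop shows the pin top at (413,323), the notch corners at (349,323) and (455,323), and brass still visible in the notch. The dish front edge is at (412,158). I'll compute the offsets.

Run:
```python
from h import *
w=dict(np.load("pics/w8.npz")); s,M=tool(); np.set_printoptions(precision=4,suppress=True)
k=800/240; q=lambda u,z:(back(w,np.array(u)/k+[200,120],z)-s["tcp_pos"])@M
print("pin top",q([(413,323)],.070),"base",q([(411,303)],.054)); print("corners",q([(349,323),(455,323)],s["tcp_pos"][2]-.009))
print("dish outer",q([(412,158),(85,470),(727,470)],.052)); print("inner",q([(412,181),(100,470),(711,470)],.054))
```

```text
pin top [[0.0314 0.0012 0.0229]] base [[0.0311 0.001  0.0389]]
corners [[ 0.0344 -0.0073  0.009 ]
 [ 0.0344  0.0064  0.0091]]
dish outer [[ 0.0531  0.0012  0.0409]
 [ 0.0031 -0.052   0.0408]
 [ 0.003   0.0527  0.0409]]
inner [[ 0.0498  0.0011  0.0389]
 [ 0.0038 -0.049   0.0388]
 [ 0.0037  0.0495  0.0389]]
```

>>> {"fn": "send_rows", "kwargs": {"commands": "45 0.03 0.06 0 0.1;45 0 0 0.3 0;45 0 0 0.3 0;45 0 0 0.3 0;45 0 0 0.2 0;45 0 0 0.1 0;45 0 0 0.05 0;45 0 0 0 0;45 0 0 0 0"}}

```text
t: 26.7
tcp_pos: [0.6231, 0.0081, 0.0671]
tool_rot: [0.949, 0.314, -0.001, -0.0]
force: [-3.3, 0.2, 3.7]
finger_gap: 0.598
gripper_force: 48.1
```

>>> {"fn": "send_rows", "kwargs": {"commands": "45 0 0 0.05 0;45 0 0 0 0;75 0 0 0 0;75 0 0 0 0;75 0 0 0 0;75 0 0 0 0;75 0 0 -0.4 0;85 0 0 -0.9 0;85 0 0 -0.9 0;85 0 0 -0.9 1;85 0 0 -0.9 1;85 0 0 0 1;85 0 0 0 1;85 0 0 0 1;85 0 0 0 1;85 0 0 0 1;85 0 0 0 1;85 0 0 0 1;85 0 0 0 1"}}

```text
t: 28.28
tcp_pos: [0.6241, 0.0079, 0.1461]
tool_rot: [1.0, -0.031, 0.0, 0.0]
force: [0.5, -0.3, 0.6]
finger_gap: 0.997
gripper_force: 0.0
```

>>> {"fn": "send_rows", "kwargs": {"commands": "85 0 0 0 1;85 0 0 0 1;85 -0.1 -0.95 0 0;85 -0.1 -0.95 0 0;85 -0.1 -0.95 0 0;85 -0.1 -0.95 0 0;85 -0.1 -0.95 0 0;85 -0.1 -0.95 0 0;85 -0.1 -0.95 0 0;85 -0.1 -0.95 0 0;85 0 0 0 0;85 0 0 0 0;85 0 0 0 0;85 0 0 0 0"}}

```text
t: 29.45
tcp_pos: [0.6382, 0.1591, 0.1458]
tool_rot: [0.995, -0.1, -0.0, 0.0]
force: [-1.1, 0.5, -0.9]
finger_gap: 0.993
gripper_force: 0.0
```

Run:
```python
from h import *
np.set_printoptions(precision=4,suppress=True)
w=snap("wrist","w9"); s,M=tool(); c=np.array([.6365,.1605])
f=front(w,c,M,.054,.0427); c2=c+M[:2,:2]@f[0]; print(f,c2,notch(w,c2,.054,.0425))
plan(c2[0],c2[1],.0585,-11.5)
c=np.array([.6234,.0085]); 
for _ in range(3): c,r,n=circ(edge(w,c,.058,.030,.040,-1))
print("med",c,r,n)
cv2.imwrite("pics/w9b.png",cv2.resize(w["pixels"][60:360,160:560,::-1],(800,600),interpolation=cv2.INTER_CUBIC))
```

```text
(array([-0.001 , -0.0002]), np.float64(0.0001506489206520063), np.int64(50)) [0.6355 0.1609] [(111.5, 225.0, 168.25)]
at [0.6383 0.159  0.1458] yaw -11.5 q6 1.85 t 29.5 -> x -0.15 y -0.06 z 4.37 spin 0.01
med [0.6222 0.0083] 0.03534331523628539 479
```

View pics/w9b.png

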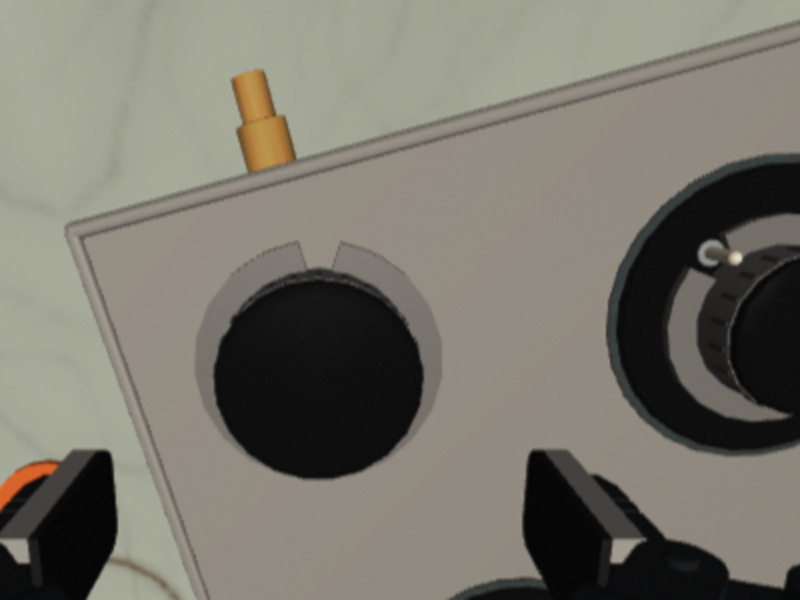

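The crop shows the large cap with its notch at (320,255), centred between the fingers, and the medium cap seated with the pin (720,250) in its notch. I'm gripping the large cap.

>>> {"fn": "send_rows", "kwargs": {"commands": "85 -0.14 -0.06 0.9 0;85 0 0 0.9 0;85 0 0 0.9 0;85 0 0 0.8 0;85 0 0 0.5 0;85 0 0 0.3 0;85 0 0 0.05 0;85 0 0 0 0;60 0 0 0 0;60 0 0 0 0;60 0 0 0 0;60 0 0 0 0;60 0 0 0 0;60 0 0 0 0;60 0 0 0 0", "grip_force": 55}}

```text
t: 30.75
tcp_pos: [0.6369, 0.1618, 0.0607]
tool_rot: [0.995, -0.099, 0.002, -0.0]
force: [-0.7, -0.4, 5.2]
finger_gap: 0.764
gripper_force: 61.9
```

Run:
```python
from h import *
s,M=tool(); print(s["finger_gap"]*85.4,s["gripper_force"],s["force"]); plan(.5037,-.109,.16,-13)
```

```text
65.21701176960639 61.92173972725868 [-0.68935617 -0.39523504  5.23919285]
at [0.6369 0.1618 0.0607] yaw -13 q6 1.85 t 30.75 -> x -3.44 y 14.69 z -4.97 spin 0.41
```

>>> {"fn": "send_rows", "kwargs": {"commands": "60 0 0 -0.5 0;60 0 0 -0.9 0;60 0 0 -0.9 0;60 0 0 -0.9 0;60 0 0 -0.9 0.4;60 0 0 -0.9 0;60 -0.215 0.918 0 0;60 -0.215 0.918 0 0;60 -0.215 0.918 0 0;60 -0.215 0.918 0 0;60 -0.215 0.918 0 0;60 -0.215 0.918 0 0;60 -0.215 0.918 0 0;60 -0.215 0.918 0 0;60 -0.215 0.918 0 0;60 -0.215 0.918 0 0;60 -0.215 0.918 0 0;60 -0.215 0.918 0 0;60 -0.215 0.918 0 0;60 -0.215 0.918 0 0"}}

```text
t: 32.42
tcp_pos: [0.5187, -0.0756, 0.1591]
tool_rot: [0.994, -0.113, 0.0, -0.0]
force: [-0.0, 0.2, -1.9]
finger_gap: 0.766
gripper_force: 61.9
```

>>> {"fn": "send_rows", "kwargs": {"commands": "60 -0.215 0.918 0 0;60 -0.215 0.918 0 0;60 0 0 0 0;60 0 0 0.9 0;60 0 0 0.9 0;60 0 0 0.8 0;60 0 0 0.6 0;60 0 0 0.2 0;60 0 0 0 0;60 0 0 0 0;60 0 0 0 0;60 0 0 0 0"}}

```text
t: 33.42
tcp_pos: [0.5034, -0.1091, 0.0916]
tool_rot: [0.994, -0.113, 0.001, 0.0]
force: [0.8, 0.3, -2.2]
finger_gap: 0.767
gripper_force: 62.0
```

Run:
```python
from h import *
np.set_printoptions(precision=4,suppress=True)
s,M=tool(); print(s["finger_gap"]*85.4,s["force"]); plan(.5037,-.109,.0647,-13)
w=snap("wrist","w10")
for h in (.009,.0107,.0125): print(h,front(w,s["tcp_pos"][:2],M,s["tcp_pos"][2]-h+.004,.0427,12,45))
cv2.imwrite("pics/w10b.png",cv2.resize(w["pixels"][100:295,190:450,::-1],(800,600),interpolation=cv2.INTER_CUBIC))
```

```text
65.5031805269108 [ 0.7915  0.3205 -2.186 ]
at [ 0.5034 -0.1091  0.0916] yaw -13 q6 1.37 t 33.4167 -> x 0.02 y -0.01 z 1.34 spin 0.01
0.009 (array([ 0.0003, -0.0007]), np.float64(0.00014527327358934044), np.int64(132))
0.0107 (array([ 0.0002, -0.0007]), np.float64(0.00013877641033369184), np.int64(132))
0.0125 (array([-0.0001, -0.0007]), np.float64(0.00017169897615617824), np.int64(132))
```

View pics/w10b.png

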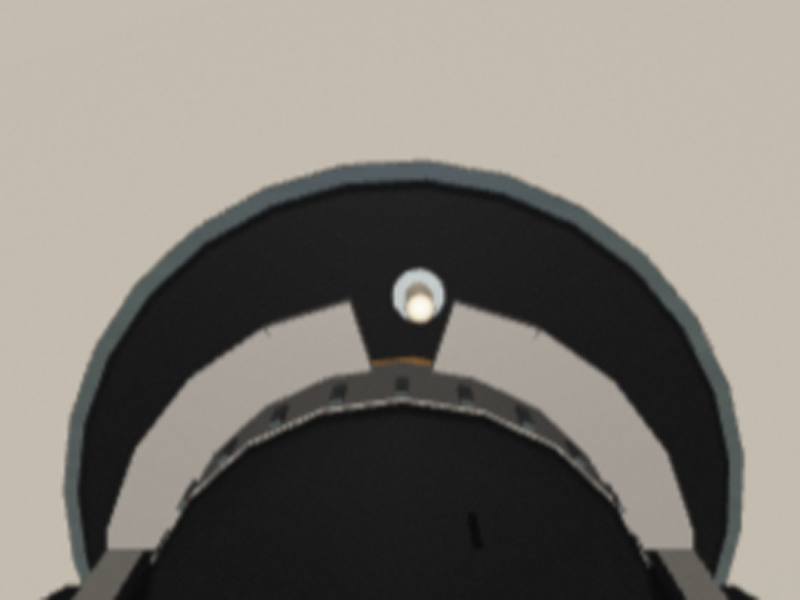

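The crop shows the pin top at (420,307), the notch corners at (352,301) and (455,302), and the dish front at (415,160). The pin sits a little to the right, so I'll compute how far.

Run:
```python
from h import *
w=dict(np.load("pics/w10.npz")); s,M=tool(); np.set_printoptions(precision=4,suppress=True)
k=800/260; q=lambda u,z:(back(w,np.array(u)/k+[190,100],z)-s["tcp_pos"])@M
print("pin top",q([(420,307)],.070),"base",q([(417,296)],.054)); print("corners",q([(352,301),(455,302)],s["tcp_pos"][2]-.0067))
print("dish outer",q([(415,160),(66,480),(743,480)],.052)); print("inner",q([(415,182),(80,480),(729,480)],.054))
```

```text
pin top [[0.0391 0.0025 0.0216]] base [[0.0383 0.0023 0.0376]]
corners [[ 0.0424 -0.0071  0.0068]
 [ 0.0423  0.0069  0.0068]]
dish outer [[ 0.0601  0.0019  0.0397]
 [ 0.0058 -0.0588  0.0395]
 [ 0.0057  0.0594  0.0396]]
inner [[ 0.0567  0.0019  0.0376]
 [ 0.0064 -0.0557  0.0375]
 [ 0.0064  0.0563  0.0376]]
```

>>> {"fn": "send_rows", "kwargs": {"commands": "60 0 0.05 0 0.58;60 0 0 0.3 0;60 0 0 0.3 0;60 0 0 0.3 0;60 0 0 0.2 0;60 0 0 0.15 0;60 0 0 0.1 0;60 0 0 0.04 0;60 0 0 0 0;60 0 0 0 0"}}

```text
t: 34.3
tcp_pos: [0.5021, -0.1097, 0.0645]
tool_rot: [0.991, -0.133, -0.0, 0.0]
force: [-4.5, 1.5, 14.3]
finger_gap: 0.77
gripper_force: 63.7
```

>>> {"fn": "send_rows", "kwargs": {"commands": "85 0 0 0 0;85 0 0 0 0;85 0 0 0 0;85 0 0 0 0;85 0 0 -0.4 0;85 0 0 -0.9 0;85 0 0 -0.9 0;85 -0.4 -0.5 -0.95 0;85 -0.4 -0.5 -0.95 0;85 -0.4 -0.5 -0.95 0;85 -0.4 -0.5 -0.95 0;85 -0.4 -0.5 -0.95 0;85 -0.4 -0.5 -0.95 0;85 -0.4 -0.5 -0.95 0;85 -0.4 -0.5 -0.95 0;85 -0.4 -0.5 -0.95 0;85 0 0 -0.9 0;85 0 0 0 0;85 0 0 0 0;85 0 0 0 0"}}

```text
t: 35.97
tcp_pos: [0.4563, -0.0041, 0.2954]
tool_rot: [0.991, -0.133, -0.0, -0.0]
force: [-0.9, -0.5, 0.6]
finger_gap: 0.999
gripper_force: 0.0
```

Run:
```python
from h import *
np.set_printoptions(precision=4,suppress=True)
d=snap("wrist","w11"); s,M=tool(); print(s["tcp_pos"],s["t"],s["force"])
for nm,b,rb,rf in (("small",(.4905,.1095),.045,.027),("med",(.6232,.0085),.05,.035),("large",(.5037,-.109),.057,.0425)):
    b=np.array(b);c=b.copy()
    for _ in range(2): b,r0,n0=circ(edge(d,b,.054,rb-.008,rb+.008,1))
    for _ in range(3): c,r,n=circ(edge(d,c,.058,rf-.006,rf+.006,-1))
    print(nm,"burner",b,r0,"cap",c,r,n,"diff mm",1000*(c-b))
cv2.imwrite("pics/w11b.png",cv2.resize(d["pixels"][0:390,60:580,::-1],(800,600),interpolation=cv2.INTER_CUBIC))
```

```text
[ 0.4561 -0.0042  0.295 ] 36.0167 [ 0.8703  0.2548 -0.5462]
small burner [0.4905 0.1093] 0.04737845657484027 cap [0.4898 0.1103] 0.02734977176573836 693 diff mm [-0.6879  1.0279]
med burner [0.6229 0.008 ] 0.052365047445546195 cap [0.6224 0.0085] 0.03523526751740075 684 diff mm [-0.4836  0.4448]
large burner [ 0.5037 -0.1086] 0.05928759038612099 cap [ 0.5023 -0.1093] 0.042874116126875216 716 diff mm [-1.3822 -0.7596]
```

View pics/w11b.png

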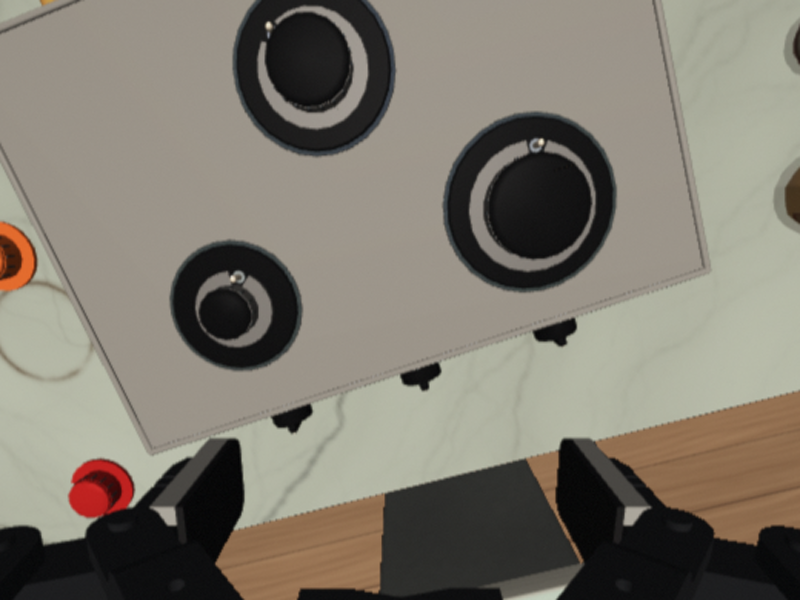

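The final view shows all three pins inside their notches, at (269,28), (238,278) and (537,145). Each cap is within 1.6 mm of its burner's centre, and the flange radii match caps sitting fully down on the dishes. I'm handing in.

```bash
python3 -c "
from station import sign_off
print(sign_off())"
```

```text
the job is handed in; nothing more can be done
None
```

All three caps are on their own burners, with each pin in its notch and each cap within 1.6 mm of its burner's centre by camera. They look fully down and level; I kept clear of the mug and jars, and handed the job in at about 36 s without seeing a verdict.

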